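Quarantine the damaged bearings and lock the reject box

ROBOT

A 6-joint arm with a two-finger parallel gripper is mounted at the origin on a cart in front of the work surface, level with it; the furniture and walls round the work are solid. World frame = base frame: x ahead of the robot, y to its left, z up, the work surface at z = 0. Lengths are in m, angles in rad, forces in N, time in s.
With the tool pointing down it reaches from about 0.275 to 0.875 m from the base axis. Payload 12.5 kg.
Tool frame: the origin (TCP) lies on the centre line of the jaws, within the pads' length; the fingertips stand r.finger_overhang ahead of it and the grasp point (between the pads) lies 3 mm ahead of it (r.finger_overhang is the distance from the TCP to the fingertips, in m); z points along the fingers, y is the direction in which the jaws open and shut (so a half turn about z gives the same grasp; the last joint's range is limited). The gripper opens to 85 mm and grips with 20 to 120 N. Pads are 22 mm wide; open, the fingers measure 114 mm over their backs; the gripper's body (76 mm by 85 mm) begins 54 mm behind the grasp point. The pads swing forward as they close: fully open they stand 13 mm farther back than shut.
Start: joints at [1.168, 0.351, 1.652, -0, 1.139, -0.085], TCP at [0.172, 0.522, 0.253] pointing down, gripper open.
Joint ranges: [-2.75, 2.75], [-0.79, 2.1], [0.01, 2.65], [-1.57, 4.71], [0.07, 3.14], [-2.87, 2.87]. Speed limits (rad/s): [2.22, 2.22, 2.79, 3.14, 3.14, 3.14].

INTERFACE

Orientations are given as a unit quaternion [x, y, z, w].
In Python, from cell import r, optics gives the robot as it stands. The module is installed in compiled form; this text tells all that it offers. Calls block until the motion is done:
- r.move_to(position, orientation): joint-space move of the TCP to a pose.
- r.move_linear(position, rot=None, vel=0.15): straight line of the TCP; rot=None keeps the orientation; vel is the mean speed in m/s.
- r.set_joints(angles): joint-space move.
- r.set_gripper(opening, squeeze=None): opening from 0.0 (shut) to 1.0 (fully open); squeeze is the grip in N (None keeps the last); returns when the fingers have stopped.
- r.sleep(seconds).
- r.inverse_kinematics(position, orientation): joint angles nearest the present ones, or None.
- optics.get_image(name): name is "side" or "top" or "wrist"; returns a dict with "pixels" (480x640x3 uint8, red, green, blue), "depth" (480x640 float32, m along the optical axis (not along the pixel's ray), 0 where there is no reading), "fx", "fy", "cx", "cy" (pixels), "camera_from_world" (4x4, takes a point from world to camera coordinates); the wrist camera has in their place "mount" (4x4, takes a point from camera to tool coordinates, whose origin is the TCP and whose axes are the flange's). Camera axes: x right, y down, z forward; pixel columns grow to the right and rows downward; lengths in m; the calibration is good to about 2 mm. A picture is of the moment at which its call begins: read the wrist's pose just before it.
A pose or a line that the arm cannot do raises r.PlanningError and nothing moves.
- r.hand_in(): hands the job in, once; it reports no verdict.
Readings, each from a call of its own:
- r.current_t(): time.
- r.current_q(): joint angles.
- r.current_qvel(): joint speeds.
- r.current_effort(): joint torques, N m.
- r.current_tool_pos(): TCP position.
- r.current_ee_rot(): TCP orientation.
- r.current_contact_force(): force on the tool from outside, world axes, zero at the start.
- r.current_torque(): the same for the moment, N m.
- r.current_opening(): opening from 0.0 (shut) to 1.0 (fully open).
Only numpy, scipy, OpenCV 4.12 (cv2) and the standard library are available. Lean on these libraries where they do the work, as an engineer would, in place of code of your own. Each camera call takes 0.05 s, during which the arm holds its last target.

TASK

Go through the returned bearings on the rubber mat and put every damaged one (a piece of its outer ring is broken out) into the open red reject box; leave the sound bearings on the mat and the other things on the bench where they lie. Then swing the box's lid shut, and secure it with both sprung quarter-turn studs: line the wing up front to back, push the stud fully in, turn it a quarter turn clockwise and let it spring back into its lock.

Things in the scene. Friction and masses are not known exactly. Their poses are not given: they have to be found in the camera images.
- mat: thin dark-green rubber mat lying on the bench, 176 (x) x 390 (y) x 3 mm, fixed; origin at the centre of its underside. The batch of returned bearings lies on it; the bearings heaped on the bench behind it do not belong to the job.
- chipped_0: damaged ball bearing of the batch (may be absent: then None), outside 62 mm, bore 35 mm, 14 mm thick, about 0.15 kg: over an arc of about 75 degrees centred on its +x axis its outer ring and seal are broken out, so that balls and inner ring (43 mm outside) lie bare. Origin at the centre of its underside, z up through the bore. Best gripped across the outside, along its y axis.
- chipped_1: damaged ball bearing of the batch (may be absent: then None), outside 62 mm, bore 35 mm, 14 mm thick, about 0.15 kg: over an arc of about 75 degrees centred on its +x axis its outer ring and seal are broken out, so that balls and inner ring (43 mm outside) lie bare. Origin at the centre of its underside, z up through the bore. Best gripped across the outside, along its y axis.
- chipped_2: damaged ball bearing of the batch (may be absent: then None), outside 62 mm, bore 35 mm, 14 mm thick, about 0.15 kg: over an arc of about 75 degrees centred on its +x axis its outer ring and seal are broken out, so that balls and inner ring (43 mm outside) lie bare. Origin at the centre of its underside, z up through the bore. Best gripped across the outside, along its y axis.
- chipped_3: damaged ball bearing of the batch (may be absent: then None), outside 62 mm, bore 35 mm, 14 mm thick, about 0.15 kg: over an arc of about 75 degrees centred on its +x axis its outer ring and seal are broken out, so that balls and inner ring (43 mm outside) lie bare. Origin at the centre of its underside, z up through the bore. Best gripped across the outside, along its y axis.
- chipped_4: damaged ball bearing of the batch (may be absent: then None), outside 62 mm, bore 35 mm, 14 mm thick, about 0.15 kg: over an arc of about 75 degrees centred on its +x axis its outer ring and seal are broken out, so that balls and inner ring (43 mm outside) lie bare. Origin at the centre of its underside, z up through the bore. Best gripped across the outside, along its y axis.
- sound_0: sound sealed ball bearing of the batch, both rings complete all round, outside 62 mm, bore 35 mm, 14 mm thick, 0.155 kg; origin at the centre of its underside.
- sound_1: sound sealed ball bearing of the batch, both rings complete all round, outside 62 mm, bore 35 mm, 14 mm thick, 0.155 kg; origin at the centre of its underside.
- sound_2: sound sealed ball bearing of the batch, both rings complete all round, outside 62 mm, bore 35 mm, 14 mm thick, 0.155 kg; origin at the centre of its underside.
- reject_box: red sheet-steel reject box, fixed to the bench: outside 150 (x) x 240 (y) x 76 mm high (rim at z = 76 mm), walls 4 mm, inner floor 9 mm above the bench. Origin: centre of its underside; -x is its front. In front it has two lugs, 45 x 48 mm, with slotted receptacles level with the rim for the studs, centred at x = -97 mm, y = +80 mm (left) and -80 mm (right) in the box's frame.
- lid_hinge (a point): middle of the lid's hinge line, which runs along the box's y axis at the rim of its far (+x) wall, 76 mm above the bench. Axes as the box's.
- lid (a joint): hinge angle of the red lid with a clear window (150 x 240 x 7 mm, 0.4 kg), hinged on the box's far rim: 0 = shut flat on the rim, 1.8 = stop, leaning back a little past upright; it starts open. Stiff friction hinge (about 0.5 N m): the lid stays wherever it is left; push its outer face near the front edge with 3 to 5 N to swing it.
- lid_tab (a point): point on the outer (upper) face of the lift tab at the middle of the lid's front edge, 164 mm from the hinge line; the tab is 66 mm wide along y, 6 mm thick and stands 19 mm out beyond the lid's front edge, between the two studs. Fixed to the lid: its z axis is the normal of the lid's outer face, its x axis points to the hinge.
- left_stud_wing (a point): centre of the wing of the left (+y) stud, carried by a tongue of the lid: a black bar 36 mm long (this point's x), 10 mm thick (y), 20 mm high (z; lid shut, the point is about 115 mm above the bench). It stands on a round skirt, 36 mm in diameter, whose top lies 9 mm below it; fingertips can press there. The tongue's top lies 30 mm below the point while the stud is out.
- left_stud_push (a joint): push of the left (+y) stud (m): 0 = sprung out (2.7 N), 0.0145 = stop (9.2 N). Its cross-bar (24 x 6 mm, parallel to the wing) enters the lug's slot (10 mm wide, front to back) only if lid shut and wing front to back, else it stops at 0.001. Past 0.0125 it can be turned; let go after the quarter turn it springs back to 0.009 into a notch: locked. Let go part-way round: 0.012, not locked.
- left_stud_turn (a joint): turn of the left (+y) stud (rad), clockwise seen from above: 0 = stop, wing front to back along the box's x axis (in line with the slot); 1.571 = stop, wing crosswise along the box's y axis. Sprung out it turns easily; it may start up to 0.45 out of line.
- right_stud_wing (a point): centre of the wing of the right (-y) stud, carried by a tongue of the lid: a black bar 36 mm long (this point's x), 10 mm thick (y), 20 mm high (z; lid shut, the point is about 115 mm above the bench). It stands on a round skirt, 36 mm in diameter, whose top lies 9 mm below it; fingertips can press there. The tongue's top lies 30 mm below the point while the stud is out.
- right_stud_push (a joint): push of the right (-y) stud (m): 0 = sprung out (2.7 N), 0.0145 = stop (9.2 N). Its cross-bar (24 x 6 mm, parallel to the wing) enters the lug's slot (10 mm wide, front to back) only if lid shut and wing front to back, else it stops at 0.001. Past 0.0125 it can be turned; let go after the quarter turn it springs back to 0.009 into a notch: locked. Let go part-way round: 0.012, not locked.
- right_stud_turn (a joint): turn of the right (-y) stud (rad), clockwise seen from above: 0 = stop, wing front to back along the box's x axis (in line with the slot); 1.571 = stop, wing crosswise along the box's y axis. Sprung out it turns easily; it may start up to 0.45 out of line.
- brush: cleaning brush with a wooden handle, 199 x 36 x 12 mm; a bystander, to be left where it lies; origin at the centre of its underside.
- marker: black marker pen, 125 x 18 x 20 mm; a bystander, to be left where it lies; origin at the centre of its underside.
- spanner: spanner, 176 x 25 x 8 mm; a bystander, to be left where it lies; origin at the centre of its underside.

How it is judged:
On the way, in this order (a step that is already met when the one before it is completed fails the run):
1. every damaged bearing lies in the reject box (x of chipped_0 in the frame of reject_box between -0.073 and 0.073 m and y of chipped_0 in the frame of reject_box between -0.118 and 0.118 m and z of chipped_0 in the frame of reject_box between 0 and 0.072 m and x of chipped_1 in the frame of reject_box between -0.073 and 0.073 m and y of chipped_1 in the frame of reject_box between -0.118 and 0.118 m and z of chipped_1 in the frame of reject_box between 0 and 0.072 m and x of chipped_2 in the frame of reject_box between -0.073 and 0.073 m and y of chipped_2 in the frame of reject_box between -0.118 and 0.118 m and z of chipped_2 in the frame of reject_box between 0 and 0.072 m and x of chipped_3 in the frame of reject_box between -0.073 and 0.073 m and y of chipped_3 in the frame of reject_box between -0.118 and 0.118 m and z of chipped_3 in the frame of reject_box between 0 and 0.072 m and x of chipped_4 in the frame of reject_box between -0.073 and 0.073 m and y of chipped_4 in the frame of reject_box between -0.118 and 0.118 m and z of chipped_4 in the frame of reject_box between 0 and 0.072 m), for 0.2 s.
2. the lid is shut (value of joint lid below 0.03 rad), for 0.2 s.
3. both quarter-turn studs are pushed in, turned and locked (value of joint each of left_stud_turn, right_stud_turn above 1.36 rad and value of joint left_stud_push between 0.0065 and 0.0108 m and value of joint right_stud_push between 0.0065 and 0.0108 m), for 0.2 s.
At the end, for the whole second after the job is handed in: All damaged bearings that are present lie at rest inside the reject box; the lid is shut (hinge below 0.03 rad); both studs are locked: turned more than 1.36 rad and sprung back to between 0.0065 and 0.0108 m of push; the sound bearings lie on the mat (their centres over it, not more than 3 cm up) (all of step 1 and all of step 3 and value of joint lid below 0.03 rad and x of sound_0 in the frame of mat between -0.09 and 0.09 m and y of sound_0 in the frame of mat between -0.197 and 0.197 m and z of sound_0 in the frame of mat between -0.003 and 0.03 m and x of sound_1 in the frame of mat between -0.09 and 0.09 m and y of sound_1 in the frame of mat between -0.197 and 0.197 m and z of sound_1 in the frame of mat between -0.003 and 0.03 m and x of sound_2 in the frame of mat between -0.09 and 0.09 m and y of sound_2 in the frame of mat between -0.197 and 0.197 m and z of sound_2 in the frame of mat between -0.003 and 0.03 m and linear speed of each of chipped_0, chipped_1, chipped_2, chipped_3, chipped_4 below 0.02 m/s); the robot touches nothing.
It fails at once if a sound bearing is put into the reject box ((x of sound_0 in the frame of reject_box between -0.073 and 0.073 m and y of sound_0 in the frame of reject_box between -0.118 and 0.118 m and z of sound_0 in the frame of reject_box between 0 and 0.08 m) or (x of sound_1 in the frame of reject_box between -0.073 and 0.073 m and y of sound_1 in the frame of reject_box between -0.118 and 0.118 m and z of sound_1 in the frame of reject_box between 0 and 0.08 m) or (x of sound_2 in the frame of reject_box between -0.073 and 0.073 m and y of sound_2 in the frame of reject_box between -0.118 and 0.118 m and z of sound_2 in the frame of reject_box between 0 and 0.08 m)).
It fails at once if one of the bystanders (brush, marker, spanner) is shifted by more than 5 cm (distance of any of brush, marker, spanner from where it was at the start of the episode above 0.05 m).
Of chipped_0, chipped_1, chipped_2, chipped_3, chipped_4 only 3 to 5 are there at a start; the rules pass over those that are not, and their reading is None.
At some moment in a run one of chipped_0, chipped_1, chipped_2, chipped_3, chipped_4 may be knocked a few centimetres aside while the robot is not near it.
Once in a run the grip may slacken for a moment while it holds something.
It also fails if it takes over 208 s, if anything falls off the work surface, if the arm or the gripper's body presses on something with over 40 N, if the wrist force passes 120 N, or if a joint passes its speed limit or range.

## Working session

There is one attempt and no reset: what is moved stays moved. The work goes in short steps, each a Python script; the robot and the scene stay as the last script left them, time stands still between calls to the robot, and variables do not carry over. Pictures are saved under pics/ and viewed, and the job is handed in when it is done.

```bash
mkdir -p pics
python3 - <<'E'
from cell import r, optics
import cv2,numpy as np
print(r.current_t(), r.current_tool_pos(), r.current_ee_rot(), r.finger_overhang)
for n in ["side","top","wrist"]:
    im=optics.get_image(n)
    cv2.imwrite(f"pics/{n}0.png",im["pixels"][:,:,::-1])
    print(n,im["fx"],im["fy"],im["cx"],im["cy"]); print(np.round(im.get("camera_from_world",im.get("mount")),4).tolist())
    np.savez(f"{n}0.npz",**im)
print(r.current_t())
E
```

```text
0.0 [0.17172134 0.5221828  0.25273686] [ 1.58254292e-01  9.87398214e-01 -5.68149913e-04 -1.53004649e-04] 0.022
side 466.88694527424093 466.88694527424093 328.7931679563723 232.09746160201166
[[-0.9999, -0.0118, -0.0067, 0.5048], [-0.0019, 0.6096, -0.7927, 0.0925], [0.0135, -0.7926, -0.6096, 1.2273], [0.0, 0.0, 0.0, 1.0]]
top 510.32570280277645 510.32570280277645 312.66458053103327 238.13592334464656
[[-0.0195, -0.9996, -0.0191, -0.0091], [-0.9949, 0.0212, -0.0984, 0.4955], [0.0988, 0.0171, -0.995, 1.215], [0.0, 0.0, 0.0, 1.0]]
wrist 367.27378990659446 367.27378990659446 322.992052041705 241.4484263411269
[[0.0004, -0.9514, -0.308, 0.08], [1.0, 0.0007, -0.0007, -0.0001], [0.0009, -0.308, 0.9514, -0.1219], [0.0, 0.0, 0.0, 1.0]]
0.15
```

View pics/top0.png

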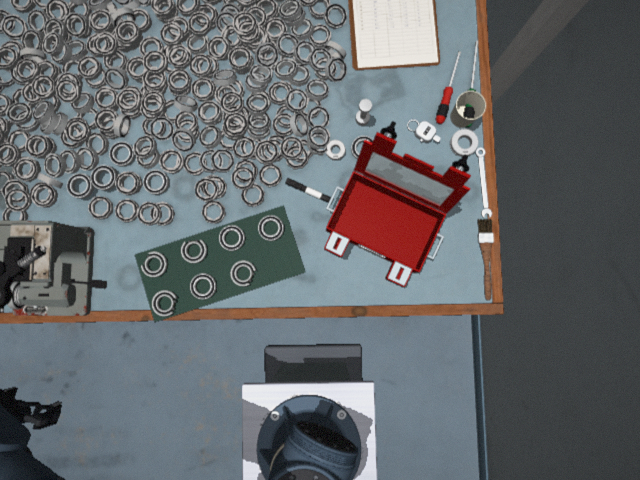

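View pics/side0.png

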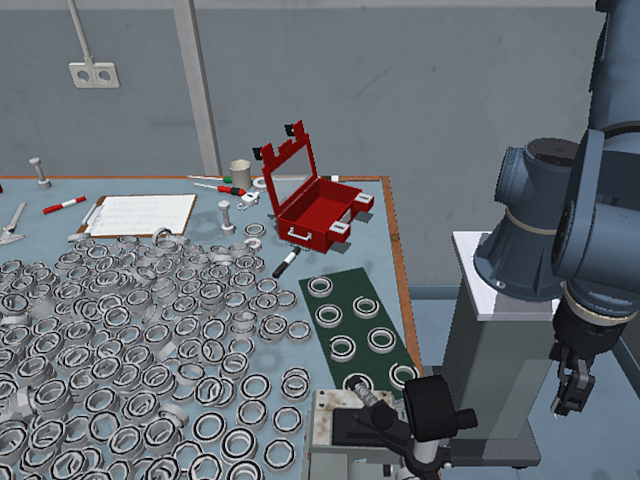

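View pics/wrist0.png

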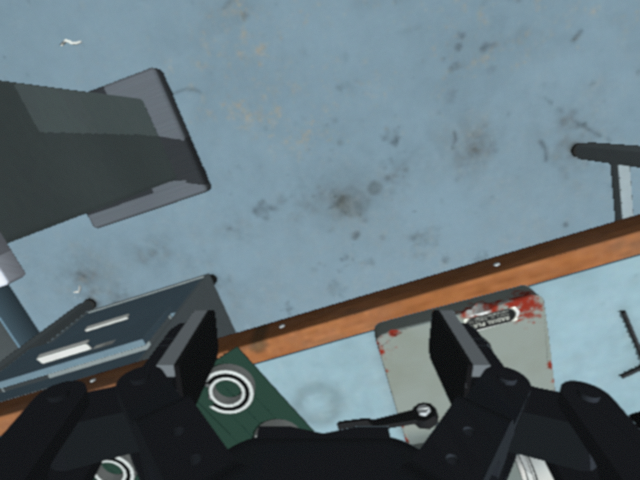

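```bash
cat > h.py <<'E'
from cell import r, optics
import cv2,numpy as np
from scipy.spatial.transform import Rotation as R
def T_cw(im, tcp=None):
    if "camera_from_world" in im: return np.linalg.inv(im["camera_from_world"])
    p,q=tcp; T=np.eye(4); T[:3,:3]=R.from_quat(q).as_matrix(); T[:3,3]=p
    return T@im["mount"]
def ray(im,u,v,z,tcp=None):
    T=T_cw(im,tcp); d=T[:3,:3]@np.array([(u-im["cx"])/im["fx"],(v-im["cy"])/im["fy"],1]); o=T[:3,3]
    return o+d*(z-o[2])/d[2]
def proj(im,P,tcp=None):
    T=np.linalg.inv(T_cw(im,tcp)); c=T[:3,:3]@np.asarray(P)+T[:3,3]
    return np.array([im["fx"]*c[0]/c[2]+im["cx"],im["fy"]*c[1]/c[2]+im["cy"]])
def pt(im,u,v,tcp=None):
    d=float(im["depth"][int(v),int(u)]); T=T_cw(im,tcp)
    return (T@np.array([(u-im["cx"])/im["fx"]*d,(v-im["cy"])/im["fy"]*d,d,1]))[:3]
def cam(n,name=None):
    tcp=(r.current_tool_pos(),r.current_ee_rot()); im=optics.get_image(n); im=dict(im)
    if name: cv2.imwrite(f"pics/{name}.png",im["pixels"][:,:,::-1])
    return im,tcp
def down(yaw):
    # tool z down, tool y axis at world angle yaw
    y=np.array([np.cos(yaw),np.sin(yaw),0]); z=np.array([0,0,-1.]); x=np.cross(y,z)
    return R.from_matrix(np.stack([x,y,z],1)).as_quat()
E
python3 - <<'E'
import numpy as np,cv2
from h import ray,proj,pt
im=dict(np.load("top0.npz"))
px=im["pixels"][:,:,::-1]
cv2.imwrite("pics/topmat.png",cv2.resize(px[195:325,125:315],None,fx=4,fy=4,interpolation=cv2.INTER_CUBIC))
cv2.imwrite("pics/topbox.png",cv2.resize(px[110:300,270:500],None,fx=3.4,fy=3.1,interpolation=cv2.INTER_CUBIC))
for (u,v) in [(153,265),(193,251),(231,237),(271,229),(163,303),(203,286),(242,272)]:
    print(u,v,np.round(ray(im,u,v,0.017),3))
hsv=cv2.cvtColor(px,cv2.COLOR_BGR2HSV)
m=cv2.inRange(hsv,(60,60,20),(90,255,110)); c=max(cv2.findContours(m,0,2)[0],key=cv2.contourArea)
b=cv2.boxPoints(cv2.minAreaRect(c)); P=[ray(im,*p,0.003) for p in b]; print(np.round(P,3),np.linalg.norm(P[0]-P[1]),np.linalg.norm(P[1]-P[2]))
for (u,v) in [(337,244),(399,273),(371,150),(388,130),(461,165),(365,142),(463,178)]: print(u,v,np.round(pt(im,u,v),3))
E
```

```text
153 265 [0.438 0.373 0.017]
193 251 [0.471 0.275 0.017]
231 237 [0.503 0.181 0.017]
271 229 [0.521 0.083 0.017]
163 303 [0.346 0.347 0.017]
203 286 [0.385 0.25  0.017]
242 272 [0.417 0.155 0.017]
[[0.465 0.427 0.003]
 [0.581 0.053 0.003]
 [0.415 0.002 0.003]
 [0.302 0.371 0.003]] 0.3912964807639017 0.17293336467619538
337 244 [ 0.478 -0.077  0.047]
399 273 [ 0.406 -0.221  0.05 ]
371 150 [ 0.662 -0.149  0.201]
388 130 [ 0.688 -0.179  0.255]
461 165 [ 0.613 -0.322  0.251]
365 142 [ 0.674 -0.135  0.222]
463 178 [ 0.586 -0.324  0.256]
```

View pics/topmat.png

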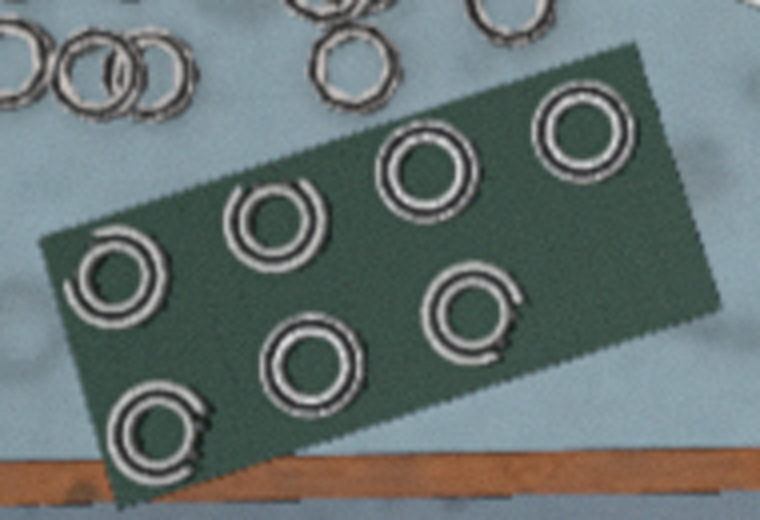

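View pics/topbox.png

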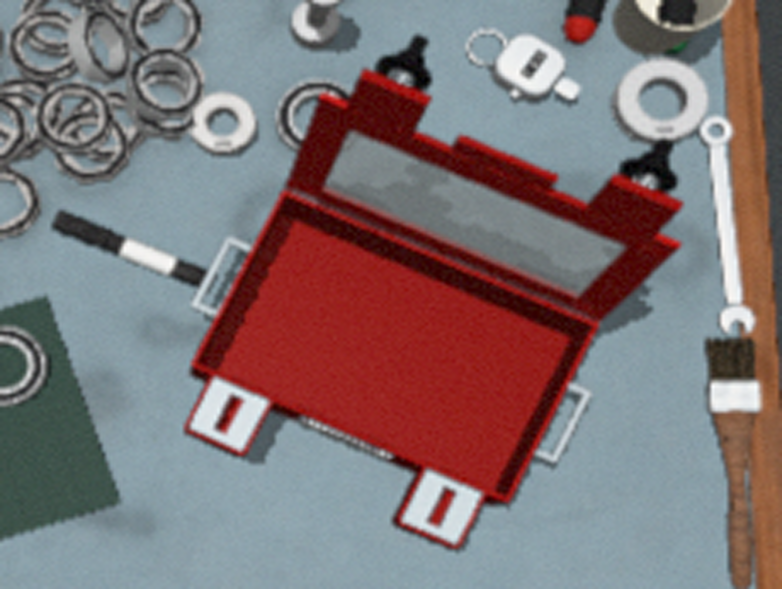

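Run:
```python
import numpy as np,cv2
from h import *
im=dict(np.load("top0.npz")); px=im["pixels"][:,:,::-1].copy()
hsv=cv2.cvtColor(px,cv2.COLOR_BGR2HSV)
roi=np.zeros(px.shape[:2],np.uint8); roi[225:295,318:425]=255
m=cv2.inRange(hsv,(0,0,170),(180,60,255))&roi
L=[]
for c in cv2.findContours(m,0,2)[0]:
    if cv2.contourArea(c)>150:
        rr=cv2.minAreaRect(cv2.convexHull(c)); P=ray(im,*rr[0],0.076); L.append(P); print(np.round(rr[0],1),rr[1],P, cv2.contourArea(c))
L=sorted(L,key=lambda p:-p[1]); d=L[0]-L[1]; print("sep",np.linalg.norm(d)); yb=d/np.linalg.norm(d); th=np.arctan2(yb[1],yb[0])-np.pi/2
xb=np.array([np.cos(th),np.sin(th),0]); c=(L[0]+L[1])/2+0.097*xb; print("box",c,th)
yv=np.array([-xb[1],xb[0],0])
for a,b in [(-75,-120),(-75,120),(75,120),(75,-120)]:
    q=proj(im,np.array([*(c+xb*a/1e3+yv*b/1e3)[:2],.076])); cv2.circle(px,tuple(int(round(t)) for t in q),2,(0,255,0),-1)
cv2.imwrite("pics/topbox1.png",cv2.resize(px[110:300,270:500],None,fx=3.2,fy=3.2))
# mat ring centers
roi[:]=0; roi[205:320,130:310]=255
matm=cv2.inRange(hsv,(60,60,20),(90,255,110))
for name,(u,v) in dict(A=(154.2,264.3),B=(193.8,250.5),C=(243,273),D=(164.5,303),S1=(231.7,238),S2=(270.8,227.8),S3=(203,286.3)).items():
    # unwrapped: brightness at radius 27..30mm vs angle
    g=px[:,:,1].astype(np.float32)
    best=None
    ctr=ray(im,u,v,.017)
    w=np.arange(0,360,3)
    def ringv(c,rad):
        q=np.array([proj(im,[c[0]+rad*np.cos(np.radians(a)),c[1]+rad*np.sin(np.radians(a)),.017]) for a in w],np.float32)
        return cv2.remap(g,q[:,0].reshape(-1,1),q[:,1].reshape(-1,1),cv2.INTER_LINEAR).ravel()
    # refine with the bore-side ring (complete)
    s=[(ringv(ctr+np.array([dx,dy,0]),.0195).sum(),dx,dy) for dx in np.arange(-.006,.0061,.001) for dy in np.arange(-.006,.0061,.001)]
    _,dx,dy=max(s); ctr=ctr+[dx,dy,0]
    v1=ringv(ctr,.0285); low=v1<130
    ang=np.angle(np.sum(np.exp(1j*np.radians(w))*low)) if low.any() else None
    print(name,np.round(ctr,4),"gapfrac",low.mean()*360, "gapdir",None if ang is None else np.degrees(ang))
```

```text
[399.5 273.1] (17.870092391967773, 18.27623176574707) [ 0.40487704 -0.21852338  0.076     ] 288.5
[371. 268.] (52.0, 106.0) [ 0.41796696 -0.15336114  0.076     ] 2585.5
[336.6 243.3] (17.441329956054688, 17.888545989990234) [ 0.47686852 -0.07540327  0.076     ] 290.5
sep 0.09770784445906976
box [ 0.52481084 -0.17285706  0.076     ] -0.647047717776895
A [0.441  0.3727 0.017 ] gapfrac 72.0 gapdir 58.5
B [0.4738 0.2745 0.017 ] gapfrac 81.0 gapdir 5.999999999999994
C [0.4144 0.1531 0.017 ] gapfrac 75.0 gapdir -114.00000000000001
D [0.3455 0.3445 0.017 ] gapfrac 81.0 gapdir -102.00000000000001
S1 [0.5025 0.1814 0.017 ] gapfrac 246.0 gapdir -127.30509930821545
S2 [0.5246 0.0851 0.017 ] gapfrac 255.0 gapdir -98.29340680730398
S3 [0.385  0.2518 0.017 ] gapfrac 306.0 gapdir 123.18390415811811
```

View pics/topbox1.png

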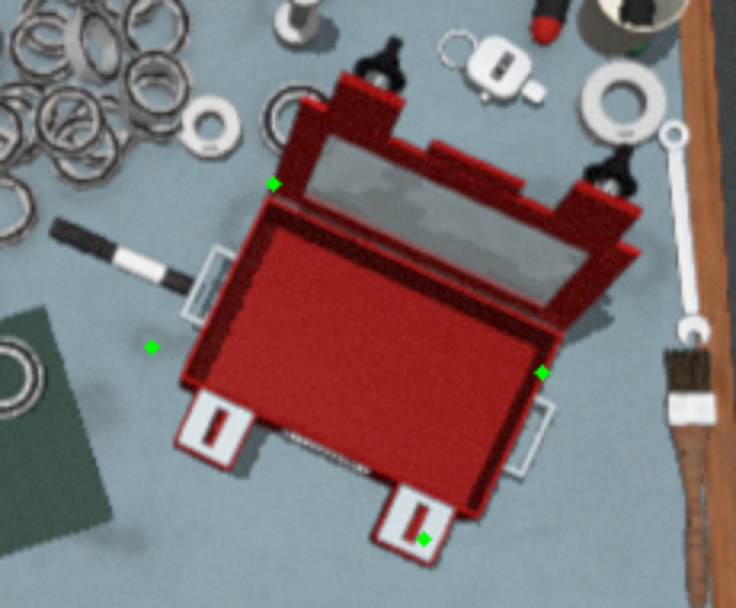

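```bash
cat >> h.py <<'E'
MAT=np.array([[.465,.427],[.581,.053],[.415,.002],[.302,.371]])
BC=np.array([.5275,-.1906]); BT=np.radians(-26.7)
def boxw(x,y): 
    c,s=np.cos(BT),np.sin(BT); return np.array([BC[0]+c*x-s*y,BC[1]+s*x+c*y])
def detect(im):
    px=im["pixels"]; g=px.min(2); poly=np.array([proj(im,[*p,.01]) for p in MAT])
    poly=(poly.mean(0)+(poly-poly.mean(0))*1.06).round().astype(np.int32)
    roi=np.zeros(g.shape,np.uint8); cv2.fillPoly(roi,[poly],255)
    hsv=cv2.cvtColor(px,cv2.COLOR_RGB2HSV)
    m=((hsv[...,1]<70)&(g>110)).astype(np.uint8)*255 & roi
    m2=cv2.morphologyEx(m,cv2.MORPH_CLOSE,np.ones((3,3)))
    out=[]
    for c in cv2.findContours(m2,0,2)[0]:
        (u,v),rad=cv2.minEnclosingCircle(c)
        if 9<rad<16:
            P=ray(im,u,v,.017); w=np.radians(np.arange(0,360,3)); best=0
            n=np.zeros(len(w))
            for rd in (.0265,.0285,.0300):
                q=np.array([proj(im,[P[0]+rd*np.cos(a),P[1]+rd*np.sin(a),.017]) for a in w]).round().astype(int)
                n=np.maximum(n,g[q[:,1],q[:,0]])
            low=n<120
            z=np.sum(np.exp(1j*w)*low)
            out.append((P[:2],float(rad),low.sum()*3,float(np.degrees(np.angle(z))),(u,v)))
    return out
E
python3 - <<'E'
from h import *
im=dict(np.load("top0.npz"))
for d in detect(im): print(np.round(d[0],4),round(d[1],1),d[2],round(d[3]),np.round(d[4]))
for P,g in [((.441,.3727),58),((.4738,.2745),6),((.4144,.1531),-114),((.3455,.3445),-102)]:
    for k in (90,-90):
        y=np.radians(g+k)
        print(P,g+k,[None if (q:=r.inverse_kinematics([*P,z],down(y))) is None else np.round(q,2).tolist() for z in (.026,)])
for yb in (-.078,0,.078):
    for k in (0,np.pi):
        q=r.inverse_kinematics([*boxw(0,yb),.05],down(BT+k)); print(boxw(0,yb),k,q is not None and np.round(q,2))
E
```

```text
[0.3855 0.2521] 13.1 48 -3 [202. 286.]
[0.4146 0.153 ] 13.0 72 -115 [243. 273.]
[0.473  0.2745] 12.8 75 6 [193. 250.]
[0.5249 0.0846] 12.9 57 -126 [270. 227.]
(0.441, 0.3727) 148 [[0.62, 0.72, 1.71, -0.0, 0.71, -1.96]]
(0.441, 0.3727) -32 [[0.62, 0.72, 1.71, -0.0, 0.71, 1.18]]
(0.4738, 0.2745) 96 [[0.44, 0.68, 1.79, -0.0, 0.67, -1.24]]
(0.4738, 0.2745) -84 [[0.44, 0.68, 1.79, -0.0, 0.67, 1.91]]
(0.4144, 0.1531) -24 [[0.25, 0.56, 2.07, -0.0, 0.51, 0.67]]
(0.4144, 0.1531) -204 [[0.25, 0.56, 2.07, -0.0, 0.51, -2.47]]
(0.3455, 0.3445) -12 [[0.69, 0.61, 1.95, -0.0, 0.58, 0.9]]
(0.3455, 0.3445) -192 [[0.69, 0.61, 1.95, -0.0, 0.58, -2.24]]
[ 0.49245312 -0.26028297] 0 [-0.57  0.65  1.77 -0.    0.73 -0.1 ]
[ 0.49245312 -0.26028297] 3.141592653589793 False
[ 0.5275 -0.1906] 0 [-0.43  0.65  1.76 -0.    0.73  0.04]
[ 0.5275 -0.1906] 3.141592653589793 False
[ 0.56254688 -0.12091703] 0 [-0.29  0.67  1.72 -0.    0.75  0.17]
[ 0.56254688 -0.12091703] 3.141592653589793 False
```

```bash
cat >> h.py <<'E'
def pick(P,yawdeg,z=.026):
    q=down(np.radians(yawdeg))
    r.set_gripper(1.0,60)
    r.move_to([*P,.16],q); r.move_linear([*P,.05],vel=.15); r.move_linear([*P,z],vel=.06)
    f0=r.current_contact_force(); r.set_gripper(0.0,60)
    o=r.current_opening(); r.move_linear([*P,.19],vel=.15); o2=r.current_opening()
    print("force",np.round(f0,1),"open",round(o,3),round(o2,3),"t",round(r.current_t(),1))
    return o2
def drop(yb,z=.05,xb=0):
    q=down(BT); P=boxw(xb,yb)
    r.move_to([*P,.19],q); o=r.current_opening(); r.move_linear([*P,z],vel=.12); print("o before drop",round(o,3),r.current_opening())
    r.set_gripper(.86); r.move_linear([*P,.19],vel=.15); print("t",round(r.current_t(),1), np.round(r.current_contact_force(),1))
E
python3 - <<'E'
from h import *
r.set_gripper(1.0,60)
r.move_to([.30,.42,.25],down(np.radians(148)))
pick((.441,.3727),148)
im,t=cam("wrist","pA_w"); im,t=cam("top","pA_t"); im,t=cam("side","pA_s")
E
```

```text
force [ 0.5 -0.4  0.6] open 0.675 0.677 t 5.8
```

View pics/pA_w.png

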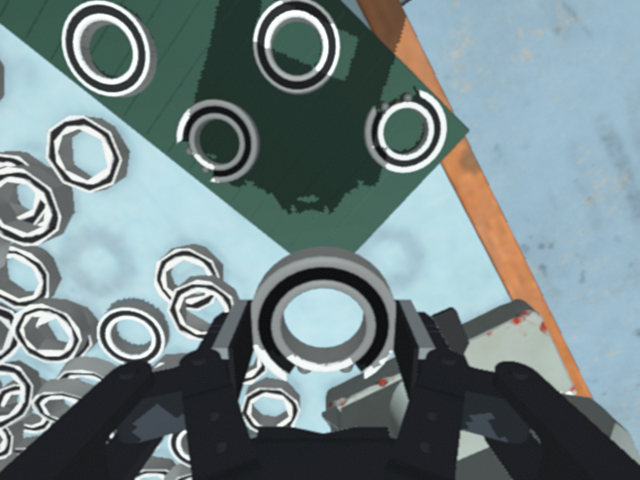

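View pics/pA_t.png

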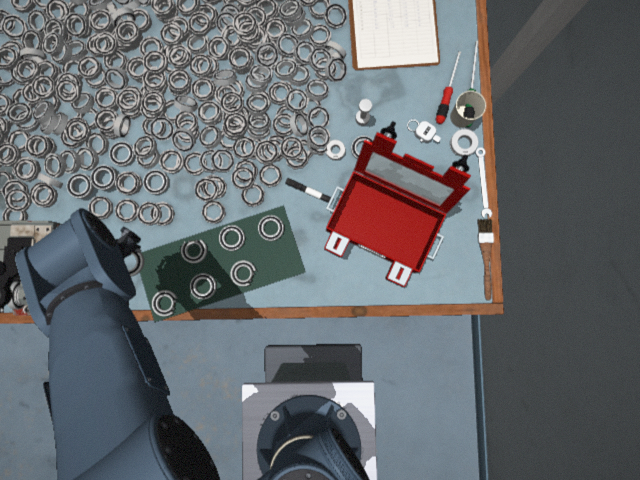

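Run:
```python
from h import *
drop(-.078)
im,t=cam("wrist","dA_w"); im,t=cam("top","dA_t")
for d in detect(im): print(np.round(d[0],4),round(d[1],1),d[2],round(d[3]),np.round(d[4]))
```

```text
o before drop 0.678 0.674613332156138
t 10.9 [-0.6  0.6 -0.2]
[0.3851 0.2519] 13.2 9 -7 [202. 286.]
[0.4147 0.1534] 13.1 69 -114 [242. 273.]
[0.473  0.2742] 12.9 78 7 [193. 250.]
[0.5247 0.0843] 12.9 6 -70 [270. 227.]
```

View pics/dA_t.png

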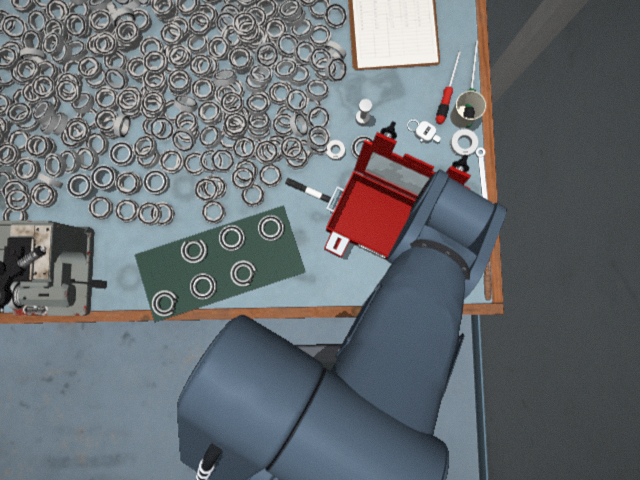

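View pics/dA_w.png

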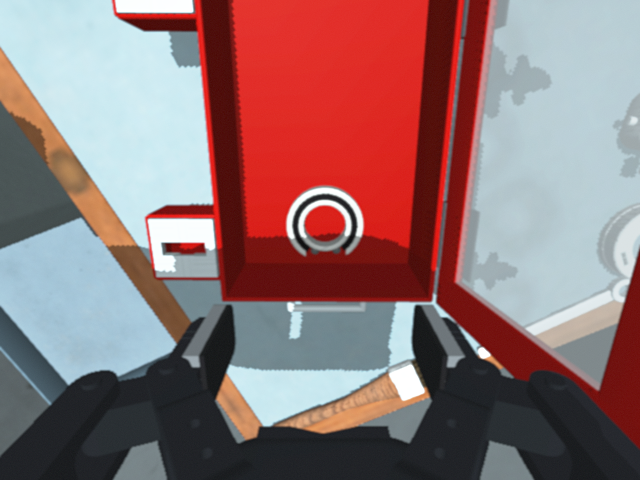

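Run:
```python
from h import *
o=pick((.3455,.3445),168)
if .6<o<.8:
    drop(0)
    im,t=cam("wrist","dD_w"); im,t=cam("top","dD_t")
    cv2.imwrite("pics/dD_t.png",im["pixels"][150:330,100:500,::-1].repeat(2,0).repeat(2,1))
    for d in detect(im): print(np.round(d[0],4),round(d[1],1),d[2],round(d[3]),np.round(d[4]))
else: cam("wrist","dD_w")
```

```text
force [0.8 0.1 1.3] open 0.681 0.677 t 16.6
o before drop 0.678 0.6773149221102862
t 21.4 [-0.  -0.6  0.2]
[0.3851 0.2514] 13.1 6 84 [202. 286.]
[0.4149 0.1532] 13.0 69 -114 [243. 273.]
[0.473  0.2742] 12.9 78 7 [193. 250.]
[0.5247 0.0843] 12.9 9 -21 [270. 227.]
```

View pics/dD_t.png

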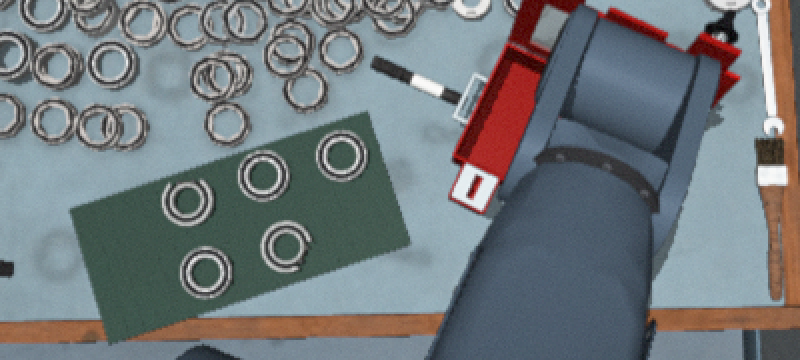

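View pics/dD_w.png

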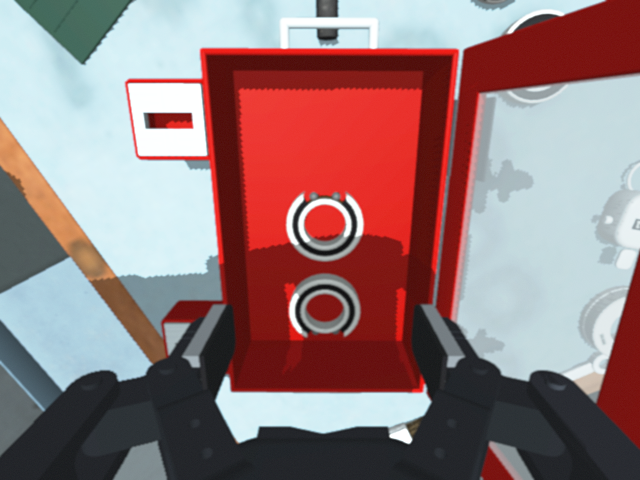

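Two are in the box, lying flat, and the remaining B and C have not moved. Next I pick B, then C.

Run:
```python
from h import *
o=pick((.473,.2743),97)
if .6<o<.8:
    drop(.075)
    cam("wrist","dB_w"); im,t=cam("top")
    cv2.imwrite("pics/dB_t.png",im["pixels"][150:330,100:500,::-1].repeat(2,0).repeat(2,1))
    for d in detect(im): print(np.round(d[0],4),round(d[1],1),d[2],round(d[3]),np.round(d[4]))
else: cam("wrist","dB_w")
```

```text
force [-0.2  0.1 -0.2] open 0.68 0.681 t 26.5
o before drop 0.675 0.6785136116490662
t 30.7 [-0.6 -0.8 -0.2]
[0.3851 0.2519] 13.2 9 -100 [202. 286.]
[0.4147 0.1534] 13.1 69 -114 [242. 273.]
[0.5247 0.0843] 12.9 9 -21 [270. 227.]
```

View pics/dB_t.png

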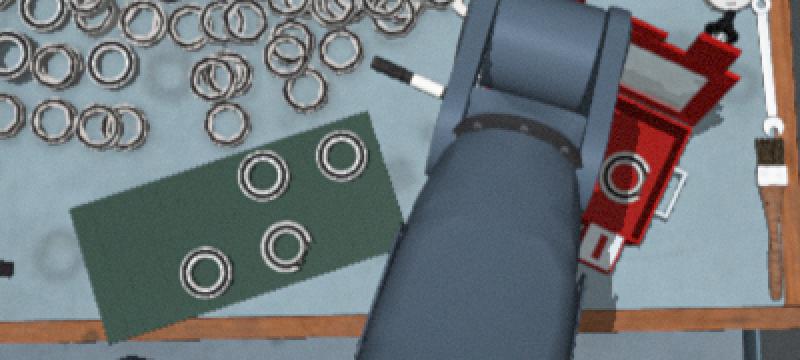

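View pics/dB_w.png

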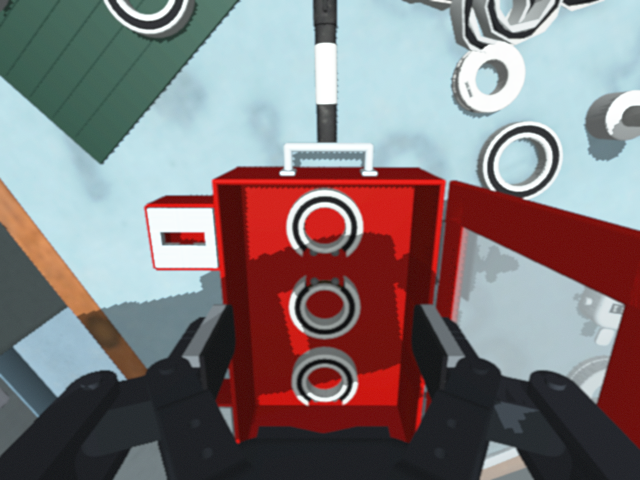

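Run:
```python
from h import *
o=pick((.4147,.1532),-24)
if .6<o<.8:
    drop(0,z=.06)
    cam("wrist","dC_w")
    r.move_to([.36,.18,.26],down(0.4)); im,t=cam("top","dC_t")
    np.savez("top1.npz",**im)
    cv2.imwrite("pics/dC_b.png",cv2.resize(im["pixels"][110:320,130:510,::-1],None,fx=2,fy=2,interpolation=cv2.INTER_CUBIC))
else: cam("wrist","dC_w")
```

```text
force [ 0.3 -0.   1.4] open 0.679 0.676 t 35.4
o before drop 0.676 0.6782699047601706
t 39.3 [-0.  -0.5 -0.2]
```

View pics/dC_b.png

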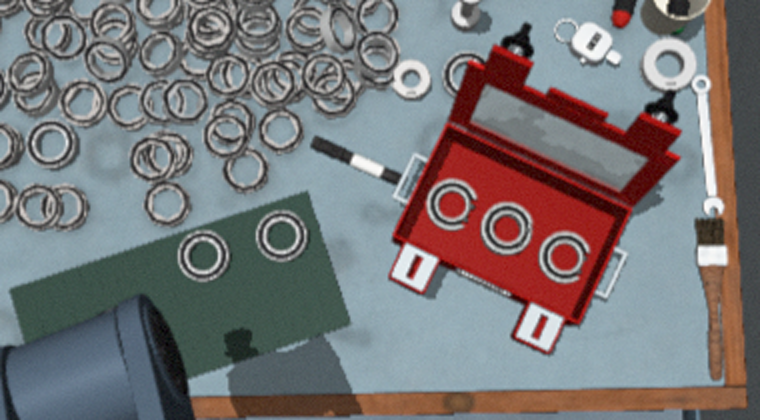

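View pics/dC_w.png

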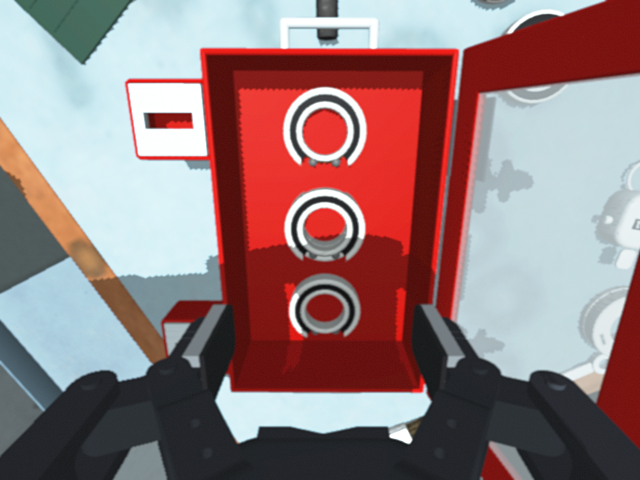

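```bash
cat >> h.py <<'E'
def tipbox(x,y,z): # TCP position for fingertips at box coordinates
    return np.array([*boxw(x,y),z+.022])
E
python3 - <<'E'
from h import *
q=down(BT+np.pi/2)
for x,z in [(.05,.36),(.16,.36),(.16,.224),(.126,.224),(.0,.2),(-.08,.083)]:
    a=r.inverse_kinematics(tipbox(x,0,z),q); print(x,z,a is not None and np.round(a,2))
r.set_gripper(0.0,60)
r.move_to([*boxw(-.05,0),.36],q)
r.move_linear(tipbox(.16,0,.33),vel=.25)
r.move_linear(tipbox(.16,0,.224),vel=.15)
print(r.current_contact_force(),r.current_t())
cam("side","l1_s"); cam("wrist","l1_w")
E
```

```text
0.05 0.36 [-0.43  0.37  1.3  -0.    1.46 -1.54]
0.16 0.36 [-0.44  0.61  0.94 -0.    1.59 -1.54]
0.16 0.224 [-0.44  0.68  1.15 -0.    1.32 -1.54]
0.126 0.224 [-0.44  0.61  1.26 -0.    1.27 -1.54]
0.0 0.2 [-0.43  0.4   1.66 -0.    1.08 -1.53]
-0.08 0.083 [-0.42  0.45  1.95 -0.    0.75 -1.53]
[-0.32663108  0.2300891  -0.23577705] 44.8917
```

View pics/l1_s.png

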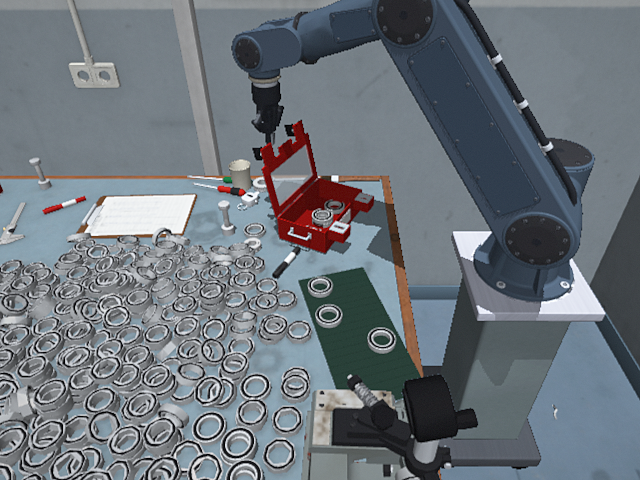

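View pics/l1_w.png

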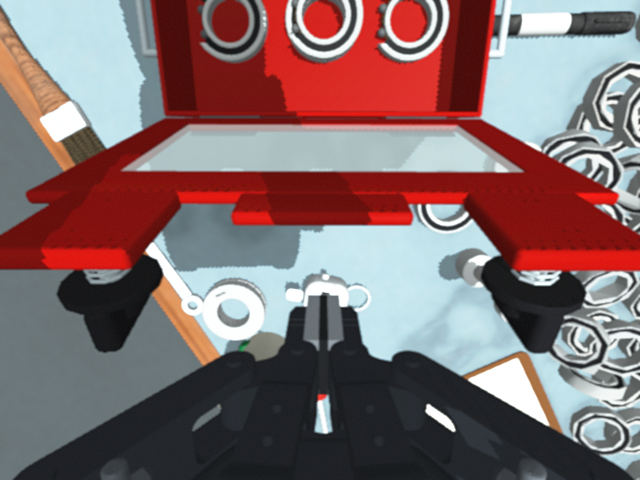

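Run:
```python
from h import *
def P(th,rho=.155):
    h=.007+.012*np.sin(max(th,0)); return tipbox(.075-rho*np.cos(th)+h*np.sin(th),0,.076+rho*np.sin(th)+h*np.cos(th))
r.move_linear(P(1.78),vel=.06); print(np.round(r.current_contact_force(),1))
for th in np.arange(1.65,0.35,-.13):
    r.move_linear(P(th),vel=.1); f=r.current_contact_force(); print(round(th,2),np.round(f,1))
    if np.linalg.norm(f)>25: break
cam("side","l2_s"); cam("wrist","l2_w"); print(r.current_t())
```

```text
[ 0.2 -0.1  0.1]
1.65 [0.6 0.1 0.5]
1.52 [-0.6 -0.8 -0.4]
1.39 [-0.5 -0.1  0. ]
1.26 [ 0.8  0.4 -0.2]
1.13 [ 0.  -0.5  0.2]
1.0 [ 0.2 -0.1 -0.4]
0.87 [ 0.3 -0.4  0.3]
0.74 [-0.7 -0.   0.5]
0.61 [ 0.6 -0.1 -0.6]
0.48 [ 0.3 -0.5  0.6]
49.4083
```

View pics/l2_w.png

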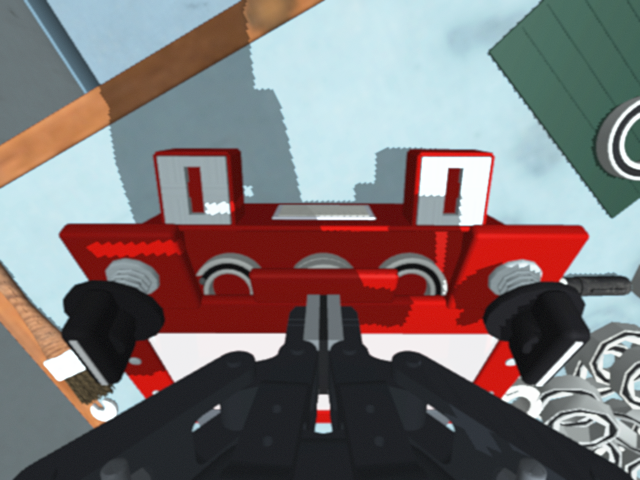

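Run:
```python
from h import *
def P(th,rho=.158):
    h=.007+.012*np.sin(max(th,0)); return tipbox(.075-rho*np.cos(th)+h*np.sin(th),0,.076+rho*np.sin(th)+h*np.cos(th))
for th in np.arange(.40,-.001,-.1):
    r.move_linear(P(th),vel=.1); f=r.current_contact_force(); print(round(th,2),np.round(f,1))
    if np.linalg.norm(f)>20: break
p=P(0)
for k in range(8):
    f=r.current_contact_force()
    if f[2]>10: break
    p[2]-=.001; r.move_linear(p,vel=.02); print(np.round(p[2],4),np.round(r.current_contact_force(),1),r.current_tool_pos()[2])
r.move_linear(p+[0,0,.12],vel=.2)
cam("side","l3_s"); cam("wrist","l3_w"); print(r.current_t())
```

```text
0.4 [0.3 0.7 0.6]
0.3 [ 0.5 -0.2  0.6]
0.2 [-0.  -0.2  0.5]
0.1 [ 0.6  0.8 -0.3]
0.0 [ 0.3 -0.5  0.1]
0.104 [-0.5  0.1  6. ] 0.10451685196887794
0.103 [-5.8  3.  19.3] 0.10438261217951188
52.3167
```

View pics/l3_w.png

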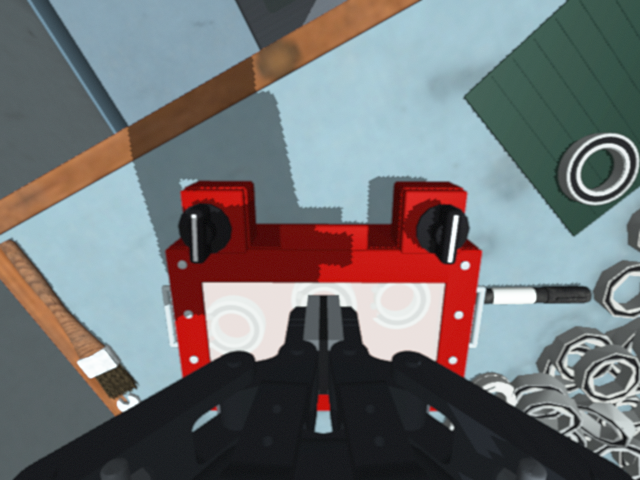

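View pics/l3_s.png

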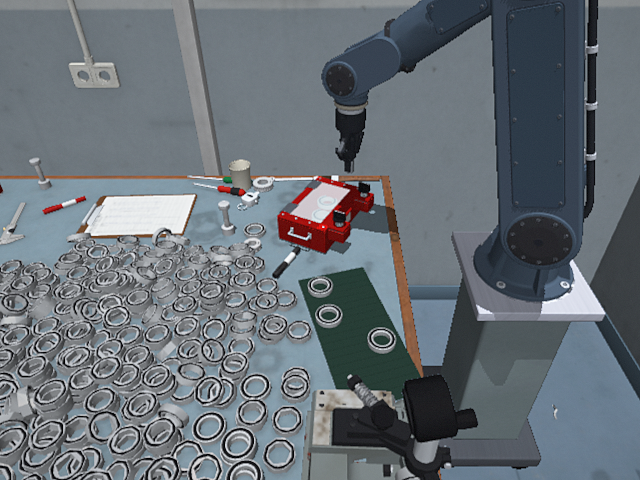

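```bash
cat >> h.py <<'E'
def wings(im,tcp,boxes,z=.125):
    px=im["pixels"].astype(int); g=px.max(2)
    for (u0,v0,u1,v1) in boxes:
        sub=px[v0:v1,u0:u1]; m=((sub.min(2)>140)&(sub.max(2)-sub.min(2)<40)).astype(np.uint8)*255
        cs=cv2.findContours(m,0,2)[0]
        for c in sorted(cs,key=cv2.contourArea)[-2:]:
            if cv2.contourArea(c)<30: continue
            b=cv2.boxPoints(cv2.minAreaRect(c))+[u0,v0]; P=np.array([ray(im,*p,z,tcp)[:2] for p in b])
            c0=P.mean(0); e=[P[1]-P[0],P[2]-P[1]]; e.sort(key=np.linalg.norm)
            ang=np.degrees(np.arctan2(e[1][1],e[1][0])-BT); ang=(ang+90)%180-90
            d=c0-BC; cc,s=np.cos(BT),np.sin(BT)
            print("px",b.mean(0).round(1),"world",c0.round(4),"box",np.round([cc*d[0]+s*d[1],-s*d[0]+cc*d[1]],4),"len",np.linalg.norm(e[1]).round(4),np.linalg.norm(e[0]).round(4),"ang in box (ccw)",ang.round(1))
E
python3 - <<'E'
from h import *
r.move_to([*boxw(-.04,0),.23],down(BT+np.pi/2))
im,t=cam("wrist","w1"); np.savez("w1.npz",tp=t[0],tq=t[1],**im)
E
```

```text
(no output)
```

View pics/w1.png

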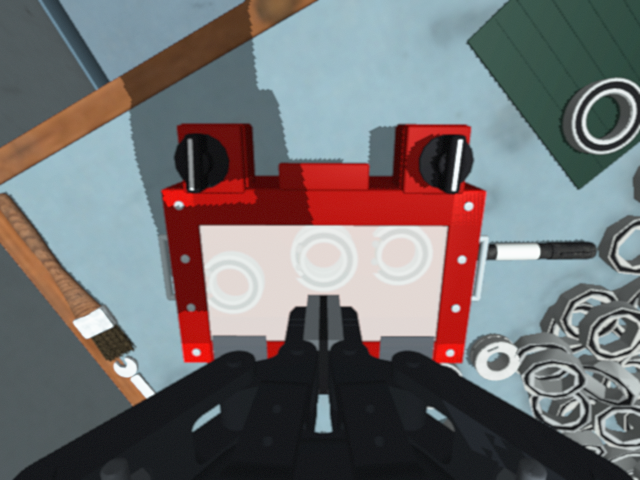

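Run:
```python
from h import *
d=dict(np.load("w1.npz")); t=(d["tp"],d["tq"])
wings(d,t,[(180,130,212,200),(440,130,475,200)])
for y in (.08,-.08): print(proj(d,[*boxw(-.097,y),.125],t))
P=d["pixels"][120:210,160:490,::-1]; cv2.imwrite("pics/w1c.png",cv2.resize(P,None,fx=2.4,fy=2.4,interpolation=cv2.INTER_CUBIC))
for (u,v) in [(193,163),(457,165)]: print(pt(d,u,v,t))
```

```text
px [190.8 165. ] world [ 0.4065 -0.2198] box [-0.095  -0.0805] len 0.0288 0.0018 ang in box (ccw) -4.6
px [456.8 164.5] world [ 0.4786 -0.0759] box [-0.0953  0.0805] len 0.0305 0.003 ang in box (ccw) -1.5
[456.26303375 162.14314292]
[191.30761738 162.06073326]
[ 0.40587943 -0.21759714  0.12578214]
[ 0.478045   -0.07632165  0.12712991]
```

View pics/w1c.png

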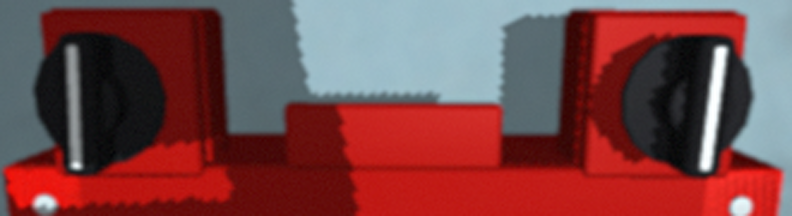

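```bash
cat >> h.py <<'E'
def grip_stud(xy,ztip=.110):
    q=down(BT+np.pi/2); r.set_gripper(.5,50)
    r.move_to([*xy,.22],q); r.move_linear([*xy,ztip+.022],vel=.08)
    print("above",np.round(r.current_contact_force(),1)); r.set_gripper(0.0,50)
    print("gripped open",round(r.current_opening(),3),np.round(r.current_contact_force(),1),np.round(r.current_torque(),2))
def press(xy,z0,zmin,fmax):
    z=z0
    while z>zmin:
        z-=.001; r.move_linear([*xy,z],vel=.03); f=r.current_contact_force()
        print(round(z,4),round(r.current_tool_pos()[2],4),np.round(f,1))
        if f[2]>fmax: break
    return z
E
python3 - <<'E'
from h import *
xy=boxw(-.096,-.080)
grip_stud(xy); cam("wrist","s1")
press(xy,.132,.128,25)
print(r.current_t())
E
```

```text
above [-0.1 -0.4 -0.4]
gripped open 0.1 [1.  1.7 2.3] [ 0.3  -0.05 -0.05]
0.131 0.131 [0.8 2.4 2.2]
0.13 0.13 [0.4 3.3 3. ]
0.129 0.129 [1.  3.3 4.1]
0.128 0.128 [0.7 2.9 4.3]
56.3083
```

View pics/s1.png

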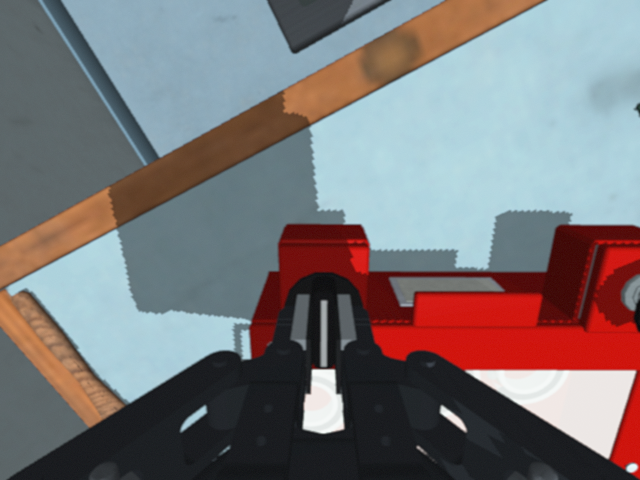

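Run:
```python
from h import *
xy=boxw(-.096,-.080)
z=press(xy,.128,.110,13)
q=np.array(r.current_q()); q1=q.copy()
for k in range(4):
    q1[5]+=1.57/4; r.set_joints(q1); print(round(r.current_q()[5]-q[5],3),np.round(r.current_contact_force(),1),np.round(r.current_torque(),2))
print(r.current_t(),r.current_opening()); cam("wrist","s2")
```

```text
0.127 0.127 [0.7 3.  4.7]
0.126 0.126 [1.1 3.8 5.2]
0.125 0.1251 [0.5 4.4 5. ]
0.124 0.1241 [0.5 3.5 5.8]
0.123 0.1231 [-0.2  4.2  6. ]
0.122 0.1222 [0.1 4.6 7.5]
0.121 0.1211 [0.5 4.7 8. ]
0.12 0.1202 [0.5 4.3 8.3]
0.119 0.1192 [0.3 4.7 8.2]
0.118 0.1183 [0.3 3.1 8.3]
0.117 0.1177 [-2.   6.3 15.8]
0.393 [1.2 6.7 9.7] [ 1.26 -0.22 -0.03]
0.785 [3.8 8.4 7.9] [ 1.6  -0.62  0.02]
1.178 [5.4 9.4 7.6] [ 1.89 -1.   -0.02]
1.57 [ 6.8 11.   8.6] [ 1.92 -1.27 -0.05]
60.8917 0.09920092619424313
```

View pics/s2.png

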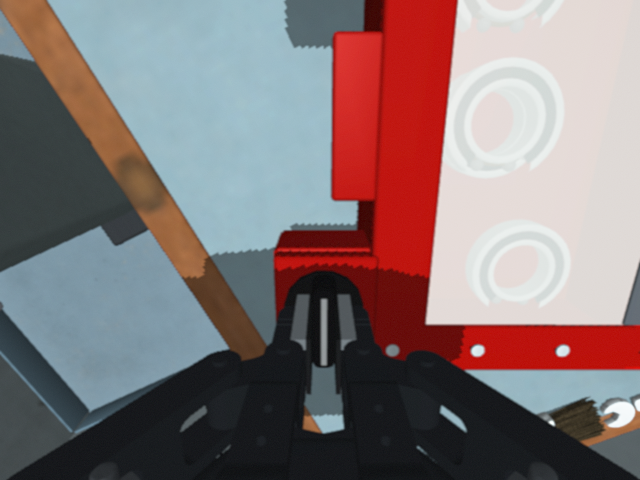

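Run:
```python
from h import *
p=np.array(r.current_tool_pos())
r.move_linear([p[0],p[1],.1205],vel=.03); print(np.round(r.current_contact_force(),1))
r.set_gripper(.35); print(np.round(r.current_contact_force(),1))
r.move_linear([p[0],p[1],.22],vel=.12)
r.move_to([*boxw(-.04,0),.23],down(BT+np.pi/2))
im,t=cam("wrist","w2"); wings(im,t,[(170,130,225,210),(440,130,475,200)],.118)
for (u,v) in [(193,163),(200,165),(457,165)]: print(pt(im,u,v,t))
print(r.current_t(),np.round(r.current_contact_force(),1))
```

```text
[2.2 5.9 6.7]
[-0.5 -0.4  0.6]
px [456.2 165.4] world [ 0.4806 -0.0742] box [-0.0942  0.0829] len 0.0316 0.0031 ang in box (ccw) -1.3
[ 0.40484394 -0.2203756   0.11824711]
[ 0.40779324 -0.21754185  0.11706633]
[ 0.47811983 -0.07578487  0.12649014]
63.8333 [ 0.6 -0.3 -0.7]
```

View pics/w2.png

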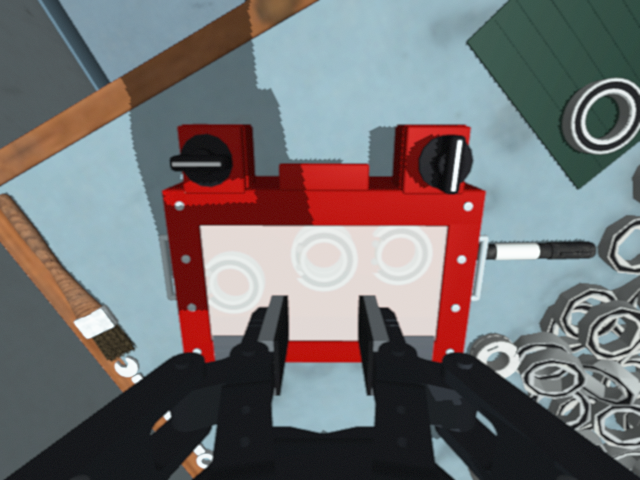

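Run:
```python
from h import *
xy=boxw(-.096,.080)
grip_stud(xy)
z=press(xy,.132,.110,13)
if z<.1195:
    q=np.array(r.current_q()); q1=q.copy()
    for k in range(4):
        q1[5]+=1.57/4; r.set_joints(q1); print(round(r.current_q()[5]-q[5],3),np.round(r.current_contact_force(),1),np.round(r.current_torque(),2))
    p=np.array(r.current_tool_pos())
    r.move_linear([p[0],p[1],.1205],vel=.03); print(np.round(r.current_contact_force(),1))
    r.set_gripper(.35); r.move_linear([p[0],p[1],.22],vel=.12)
    r.move_to([*boxw(-.04,0),.23],down(BT+np.pi/2))
    im,t=cam("wrist","w3")
    for (u,v) in [(193,163),(200,165),(457,163),(450,163)]: print(pt(im,u,v,t))
    P=im["pixels"][120:210,160:490,::-1]; cv2.imwrite("pics/w3c.png",cv2.resize(P,None,fx=2.4,fy=2.4,interpolation=cv2.INTER_CUBIC))
print(r.current_t(),np.round(r.current_contact_force(),1))
```

```text
above [-0.9 -0.8  0.1]
gripped open 0.099 [1.2 1.4 1.9] [ 0.26 -0.03 -0.02]
0.131 0.1311 [-0.   2.   2.3]
0.13 0.13 [1.4 3.  2.8]
0.129 0.129 [1.2 2.9 3.8]
0.128 0.128 [1.4 3.1 3.2]
0.127 0.127 [0.8 3.4 4. ]
0.126 0.1261 [0.5 2.8 5. ]
0.125 0.1251 [0.6 3.7 5.8]
0.124 0.1241 [0.6 3.9 6.2]
0.123 0.1231 [1.  3.7 6.7]
0.122 0.1222 [2.  3.8 6.4]
0.121 0.1212 [1.  4.2 7.6]
0.12 0.1202 [0.9 3.7 7.6]
0.119 0.1193 [1.4 3.9 8. ]
0.118 0.1183 [-0.2  3.6  8.2]
0.117 0.1177 [-1.7  4.7 14.7]
0.393 [2.  7.5 7.9] [ 1.28 -0.23 -0.02]
0.785 [ 4.3 10.4  9.1] [ 1.73 -0.58  0.04]
1.178 [ 6.1 10.4  7.6] [ 1.96 -0.99 -0.  ]
1.57 [ 6.8 10.2  8. ] [ 1.9  -1.29 -0.02]
[2.9 7.  7.8]
[ 0.40504806 -0.22041102  0.11786657]
[ 0.40806461 -0.21715595  0.11788578]
[ 0.47946452 -0.07266271  0.11738876]
[ 0.47765604 -0.07640978  0.11671607]
74.9917 [ 0.4 -0.7  0.1]
```

View pics/w3c.png

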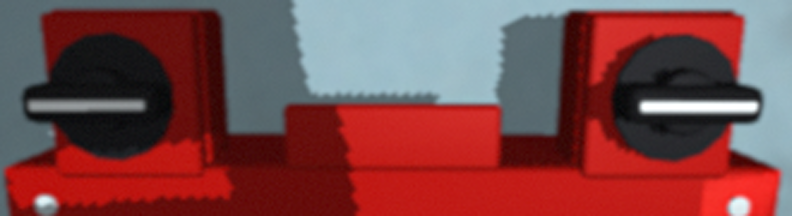

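Both wings now lie crosswise, and their tops sit 8–9 mm lower than before, which means locked. I'll back the arm off and do a final check of the whole scene.

Run:
```python
from h import *
r.move_to([.28,-.02,.36],down(0))
im,t=cam("top","f_t"); cam("side","f_s")
cv2.imwrite("pics/f_b.png",cv2.resize(im["pixels"][110:320,130:510,::-1],None,fx=2,fy=2,interpolation=cv2.INTER_CUBIC))
# lid surface height front/back
for x,y in [(-.07,.03),(-.07,-.06),(.06,.03),(.06,-.06),(-.088,0)]:
    u,v=proj(im,[*boxw(x,y),.083]); print(x,y,np.round(pt(im,u,v),4))
print(r.current_t())
```

```text
-0.07 0.03 [ 0.4786 -0.1325  0.0811]
-0.07 -0.06 [ 0.438  -0.2128  0.0826]
0.06 0.03 [ 0.5949 -0.191   0.0813]
0.06 -0.06 [ 0.5535 -0.2704  0.0869]
-0.088 0 [ 0.4491 -0.1514  0.0796]
76.275
```

View pics/f_b.png

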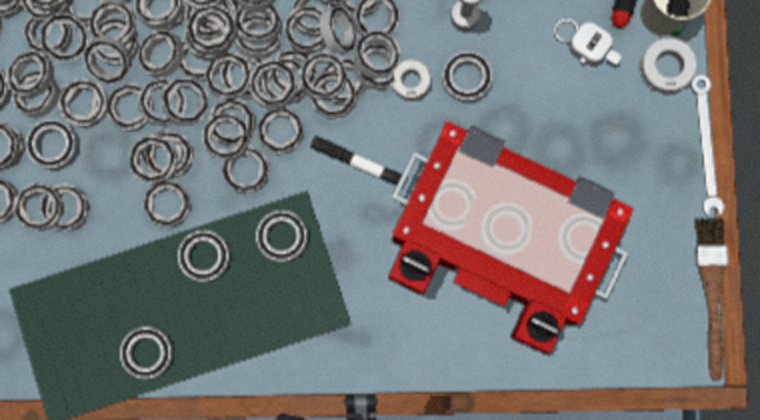

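View pics/f_s.png

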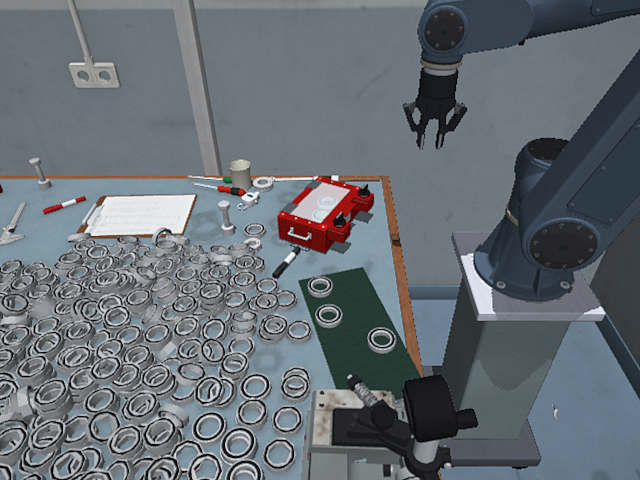

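```bash
python3 -c "
from h import *
r.hand_in(); print(r.current_t())"
```

```text
the job is handed in; nothing more can be done
the job is handed in; nothing more can be done
```

I handed the job in at about 76 s on the robot's clock; the hand-in gives no verdict.

**Bearings:** All four damaged bearings are in the red box, three flat on the floor and the fourth stacked on the middle one. The three sound bearings are still on the mat, and the brush, marker and spanner look unmoved.

**Lid:** I swung it shut by its tab. Its outer face measured about 80–83 mm high at the front, against the 83 mm expected when shut. One of the two readings at the back was about 4 mm high (87 mm), which I put down to depth noise because the other three on the lid face agreed.

**Studs:** I pushed both studs to their stops and turned them 1.57 rad clockwise. In the last close pictures both wings lie crosswise with their tops about 9 mm lower than before, which fits being sprung back and locked. The joint values can't be read directly.

**Box contents after closing:** One bearing in the box shifted a couple of centimetres, probably the knock the task warned of. It is still well inside the walls.

The gripper was clear of everything at hand-in.

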